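Free the drawer interlock and open the brown bottle's drawer

TASK

The bench chest with three drawers side by side lets only one drawer out at a time, and its left drawer was left open. The small brown bottle stands on the chest directly above the drawer it is to be put away in: push the left drawer fully home, then pull that drawer out as far as it goes, ready for the bottle. Keep the remaining drawer shut, and leave the brown bottle and the clear bottle beside it standing where they are.

Things in the scene. Friction and masses are not known exactly. Their poses are not given: they have to be found in the camera images.
- chest: fixed grey bench chest, white fronts, 200 deep (x), 324 wide (y), 152 high. Origin: centre of underside. x points from the fronts to its back (drawers come out along -x), y to its left seen by the robot. Drawers at y = +100 left, 0 middle, -100 right. Interlock: while one drawer is out over about 6 mm the others stop hard after about 10 mm of pull; all shut, any one slides freely
- left_drawer (a joint): how far the left drawer is out, m: 0 fully shut (end stop), 0.100 fully open (end stop). Starts 0.045 to 0.095 out. Each drawer weighs about 0.6 kg, slides with about 1.5 N of friction and stays where it is left
- middle_drawer (a joint): how far the middle drawer is out, m: 0 shut, 0.100 fully open; like the left one. Starts shut. With all drawers shut, the first 30 mm of pull shift the interlock too, under 15 N in all
- right_drawer (a joint): how far the right drawer is out, m: 0 shut, 0.100 fully open; like the left one. Starts shut
- left_drawer_handle (a point): middle of the left drawer's grip bar: level round steel bar 11 thick, 71 long, along the chest's y, 50 in front of the drawer front (44 of free space behind it), on two 8 mm stems 26 either side of its middle; axis 126 above the worktop, 26 below the chest's top. Moves with the drawer
- middle_drawer_handle (a point): the same point on the middle drawer's handle
- right_drawer_handle (a point): the same point on the right drawer's handle
- brown_bottle: small brown reagent bottle with a black cap, 48 across, 94 high, loose, upright on the chest's top, about 100 behind the drawer fronts, above the middle or the right drawer: that drawer is the one to open. Origin: centre of its underside, z up
- clear_bottle: clear glass bottle with a glass stopper, 58 across, 108 high, loose, upright on the chest's top above the other of those two drawers. Origin: centre of its underside, z up
Not all that is in view belongs to the job. Leave any purple or yellow look-alike of the clear_bottle alone.

How it is judged (in metres and radians):
On the way, in this order (a step that is already met when the one before it is completed fails the run):
1. the left drawer is pushed home and all three drawers are shut (each within 8 mm) (value of joint each of left_drawer, middle_drawer, right_drawer below 0.008 m), for 0.1 s.
2. the drawer below the brown bottle is pulled out at least 80 mm (((y of brown_bottle in the frame of chest above -0.05 m and value of joint middle_drawer above 0.08 m) or (y of brown_bottle in the frame of chest below -0.05 m and value of joint right_drawer above 0.08 m))), for 0.1 s.
At the end, for the whole second after the job is handed in: The drawer below the brown bottle is out at least 80 mm of its 100 mm and at rest, the other two drawers are shut within 10 mm, and both bottles stand upright (10 degrees) within 20 mm of where they stood (value of joint left_drawer below 0.01 m and ((y of brown_bottle in the frame of chest above -0.05 m and value of joint middle_drawer above 0.08 m and value of joint right_drawer below 0.01 m) or (y of brown_bottle in the frame of chest below -0.05 m and value of joint right_drawer above 0.08 m and value of joint middle_drawer below 0.01 m)) and distance of each of brown_bottle, clear_bottle from where it was at the start of the episode below 0.02 m and angle between each of brown_bottle, clear_bottle's own z axis and vertical below 0.17 rad and velocity of joint each of middle_drawer, right_drawer below 0.01 m/s); the robot touches nothing.
It fails at once if the drawer below the clear bottle is opened more than 20 mm ((y of brown_bottle in the frame of chest above -0.05 m and value of joint right_drawer above 0.02 m) or (y of brown_bottle in the frame of chest below -0.05 m and value of joint middle_drawer above 0.02 m)).
It fails at once if a bottle is knocked over (angle between any of brown_bottle, clear_bottle's own z axis and vertical above 0.6 rad).
It also fails if it takes over 42 s, if anything falls off the work surface, if the arm or the gripper's body presses on something with over 40 N, if the wrist force passes 120 N, or if a joint passes its speed limit or range.

ROBOT

A 6-joint arm with a two-finger parallel gripper is mounted at the origin on a cart in front of the work surface, level with it; the furniture and walls round the work are solid. World frame = base frame: x ahead of the robot, y to its left, z up, the work surface at z = 0. Lengths are in m, angles in degrees, forces in N, time in s.
With the tool pointing down it reaches from about 0.35 to 0.875 m from the base axis. Payload 4.2 kg.
Tool frame: the origin (TCP) lies between the finger pads; the fingertips stand 14 mm ahead of it and the grasp point (between the pads) lies 5 mm behind it; z points along the fingers, y is the line along which they close (so a half turn about z gives the same grasp; the last joint's range is limited). The gripper opens to 87 mm and grips with 3 to 60 N. Pads are 19 mm wide; open, the fingers measure 117 mm over their backs; the gripper's body (75 mm by 190 mm) begins 51 mm behind the grasp point.
Start: joints at [85.863, 22.042, 0.453, 0, -68.411, -14.817], TCP at [0.203, 0.591, 0.237] pointing down, gripper open.
Joint ranges: [-179.83, 179.83], [-69.29, 118.12], [-61.27, 80.66], [-181.25, 117.63], [-171.15, -9.14], [-177.46, 177.46]. Speed limits (degrees/s): [159.86, 159.86, 180, 180, 180, 180].

INTERFACE

Orientations are given as a 3x3 rotation matrix whose columns are the frame's x, y, z axes.
In Python, from station import * gives the robot as it stands. The module is installed in compiled form; this text tells all that it offers.
- The arm moves only by the tool play_rows, never from a script. Its argument "steps" is a list of rows, each an object of numbers: "ax", "ay", "az": the turn, a rotation vector about the tool's x, y, z in degrees; "dx", "dy", "dz": the shift along the tool's x, y, z in mm; "claw": the finger opening in mm, from 0 to 87. A call has 1 to 20 rows; each row shifts and turns the commanded pose from where the row before left it, along the tool's axes as they then stand; what a row does not reach is not made up. A row lasts 1/10 s, in which the tool goes at most 50 mm and 8.59 degrees, less where a joint would pass 70% of its speed; a pose out of reach is approached as far as the arm can. A call with a gripper value outside its range is refused whole. The fingers move at their own pace and stop on an object; the grip force is fixed at half the most. Time passes only in rows, so rows that do not move let the fingers close. It gives the time, the measured TCP pose, the force, the opening and the grip force at its end, in the units of the state.
- sense(): the state, without advancing time (a new reading comes with each control period).
- capture(name): name is "side" or "top"; returns a dict with "frame" (384x512x3 uint8, blue, green, red), "range_z" (384x512 float32, m along the optical axis (not along the pixel's ray), 0 where there is no reading), "fx", "fy", "cx", "cy" (pixels), "xyz" and "rotation" of the camera in the world. Camera axes: x right, y down, z forward; pixel columns grow to the right and rows downward; lengths in m; the calibration is good to about 2 mm. A picture is of the moment at which its call begins.
- finish_job(): hands the job in; it is judged then, once.
The state is a dict: "time_s": time; "joints": joint angles; "joint_velocities": joint speeds; "effort": joint torques, N m; "tcp_pos": TCP position; "ee_rot": TCP orientation; "wrist_force": force on the tool from outside, world axes, zero at the start; "moment": the same for the moment, N m; "gripper_width": opening from 0.0 (shut) to 1.0 (fully open); "gripper_force": force on a finger pad.
Only numpy, scipy, OpenCV 4.12 (cv2) and the standard library are available. Lean on these libraries where they do the work, as an engineer would, in place of code of your own. Each camera call takes 0.05 s, during which the arm holds its last target. There are 200 camera calls.

## Working session

There is one attempt and no reset: what is moved stays moved. The work goes in short steps, Python scripts to look and compute and a tool call to move; the robot and the scene stay as the last step left them, time stands still between calls to the robot, and variables do not carry over. Pictures are saved under pics/ and viewed, at most 10 in all, crops included, and the job is handed in when it is done.

Besides the shell and the picture viewer there is one more tool, called after "Emit:" by a JSON object that holds its "fn" and its "kwargs". play_rows: Moves the arm, as the interface text tells. Its arguments: {"type":"object","properties":{"steps":{"type":"array"}},"required":["steps"]}

```bash
mkdir -p pics
cat > h.py <<'E'
from station import *
import numpy as np, cv2
def snap(n,f):
    c=capture(n); cv2.imwrite(f'pics/{f}.png',c['frame']); np.savez(f'pics/{f}.npz',**c); return c
def pt(c,u,v,r=1):
    u,v=int(u),int(v); z=c['range_z'][v-r:v+r+1,u-r:u+r+1]; z=np.median(z[z>0])
    p=np.array([(u-c['cx'])/c['fx']*z,(v-c['cy'])/c['fy']*z,z])
    return np.array(c['rotation'])@p+np.array(c['xyz'])
E
python3 - <<'E'
from h import *
for n in('side','top'):
    c=snap(n,n+'0'); print(n,c['xyz'],np.round(c['rotation'],3).tolist(),c['fx'])
s=sense(); print(s['tcp_pos'],np.round(s['ee_rot'],3).tolist(),s['wrist_force'],s['time_s'])
a=[cv2.imread(f'pics/{n}0.png') for n in('side','top')]
E
```

```text
side [ 0.52108961 -0.66505     0.92934281] [[0.984, -0.158, 0.077], [-0.176, -0.864, 0.472], [-0.009, -0.478, -0.878]] 452.6943278624554
top [-0.0336373  -0.17966653  0.90860895] [[-0.116, -0.781, 0.613], [-0.993, 0.098, -0.064], [-0.01, -0.617, -0.787]] 461.9290996217586
[0.20280603 0.59063417 0.23557734] [[0.946, -0.325, -0.001], [-0.325, -0.946, -0.002], [0.0, 0.002, -1.0]] [ 0.57483302 -0.07671839  0.8929791 ] 0.1
```

View pics/side0.png

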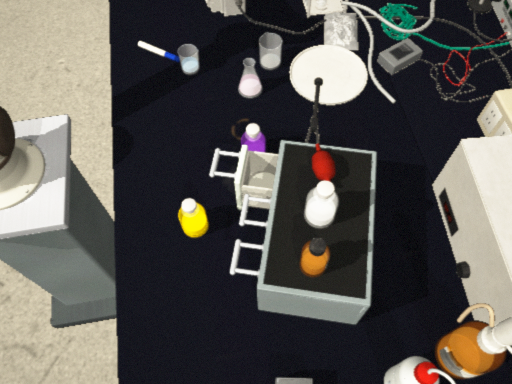

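View pics/top0.png

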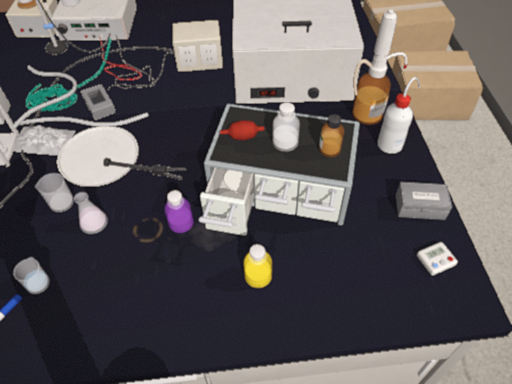

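Top view: the brown bottle is at (331,137), above the right drawer. The clear bottle is at (286,128), above the middle one. The left drawer is open, with its handle near (223,222). Look-alikes are the large brown bottle (372,95), purple (178,212), yellow (258,267) and the white wash bottle (396,125). I'll leave all of those alone. Next I'll measure and check a close crop.

Run:
```python
from h import *
c=np.load('pics/side0.npz'); t=np.load('pics/top0.npz')
for n,f in(('side',c),('top',t)):
    v,u=np.mgrid[0:384,0:512]; z=f['range_z']
    P=np.stack([(u-f['cx'])/f['fx']*z,(v-f['cy'])/f['fy']*z,z],-1)@f['rotation'].T+f['xyz']
    m=(z>0)&(abs(P[...,2]-.152)<.006)
    x0,y0=(260,100) if n=='side' else (200,100)
    mm=np.zeros_like(m); 
    if n=='side': mm[135:325,250:385]=1
    else: mm[100:220,200:365]=1
    q=P[m&mm][:,:2].astype(np.float32); r=cv2.minAreaRect(q); print(n,'top rect',r, np.round(cv2.boxPoints(r),4).tolist())
    # bottles
    names=dict(side=dict(brown=(317,245),clear=(325,188),purple=(252,131),yellow=(188,205)),top=dict(brown=(334,122),clear=(287,112),purple=(175,199),yellow=(257,254)))[n]
    for k,p in names.items(): print(k,np.round(pt(f,*p),3))
    # handle pts
    m=(z>0)&(abs(P[...,2]-.129)<.007); np.save(f'pics/{n}h.npy',m)
    lab,L,st,ce=cv2.connectedComponentsWithStats(m.astype(np.uint8))
    for i in range(1,lab):
        if st[i,4]>15:
            q=P[L==i]; r=cv2.minAreaRect(q[:,:2].astype(np.float32)*1000); print(np.round(ce[i]),st[i,4],np.round(r[0]),np.round(r[1]),round(r[2]),q[:,2].mean().round(3))
a=cv2.resize(cv2.imread('pics/side0.png')[115:330,170:390],None,fx=2.7,fy=2.7,interpolation=2); cv2.imwrite('pics/crop.png',a)
```

```text
side top rect ((0.6937358975410461, -0.31176087260246277), (0.3256250321865082, 0.19977012276649475), 71.17166137695312) [[0.5467000007629395, -0.4336000084877014], [0.7357000112533569, -0.49810001254081726], [0.8407999873161316, -0.1898999959230423], [0.6517000198364258, -0.12540000677108765]]
brown [ 0.653 -0.409  0.247]
clear [ 0.688 -0.315  0.259]
purple [ 0.601 -0.064  0.106]
yellow [ 0.442 -0.224  0.106]
[  9. 148.] 65 [ 81. -24.] [65. 15.] 63 0.131
[229. 164.] 536 [ 535. -153.] [95. 68.] 71 0.13
[478. 240.] 648 [ 980. -390.] [335.   4.] 85 0.129
[251. 211.] 358 [ 572. -271.] [69. 55.] 71 0.129
[242. 258.] 410 [ 540. -365.] [70. 54.] 71 0.129
[311. 300.] 254 [ 642. -465.] [  2. 197.] 71 0.129
[467. 311.] 25 [ 905. -532.] [5. 8.] 24 0.129
[478. 346.] 806 [ 908. -589.] [66. 74.] 11 0.128
[410. 369.] 298 [ 780. -606.] [55. 27.] 42 0.128
top top rect ((0.6937684416770935, -0.31248074769973755), (0.3238508105278015, 0.20431381464004517), 71.1126480102539) [[0.544700026512146, -0.4325999915599823], [0.7379999756813049, -0.49880000948905945], [0.8428000211715698, -0.1923000067472458], [0.6495000123977661, -0.12620000541210175]]
brown [ 0.644 -0.407  0.245]
clear [ 0.675 -0.313  0.256]
purple [ 0.595 -0.059  0.104]
yellow [ 0.435 -0.221  0.105]
[42. 12.] 16 [1358.  347.] [13.  9.] 81 0.131
[294.  69.] 522 [ 981. -387.] [330.  11.] 85 0.129
[374.  82.] 253 [ 907. -585.] [71. 61.] 53 0.128
[399. 112.] 201 [ 783. -616.] [56. 46.] 66 0.128
[208. 169.] 26 [ 654. -137.] [12. 15.] 14 0.129
[274. 188.] 490 [ 575. -273.] [94. 64.] 72 0.129
[321. 196.] 525 [ 541. -373.] [109.  62.] 71 0.129
[220. 209.] 606 [ 536. -153.] [95. 68.] 71 0.13
```

View pics/crop.png

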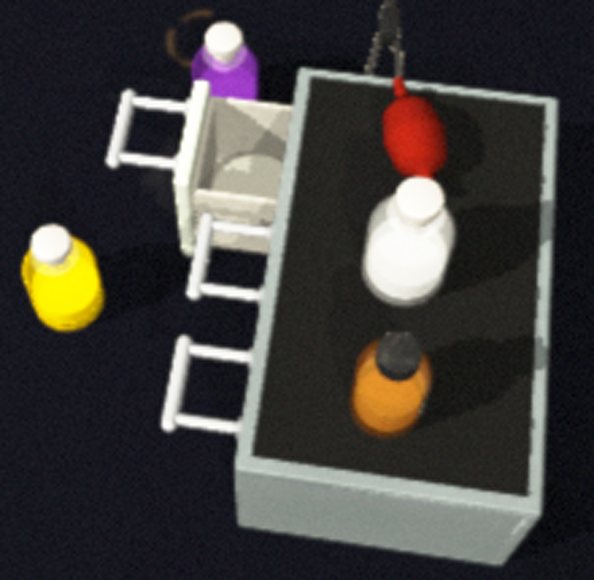

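The crop confirms it: the brown bottle with the black cap (390,390) stands above the right drawer and the white/clear one (405,245) above the middle. The tool is already aligned with the chest, so I'll use closed fingers, pushing on the left bar and then hooking behind the right bar.

```bash
cat >> h.py <<'E'
C=np.array([.6937,-.3121]); A=np.radians(-18.87); R2=np.array([[np.cos(A),np.sin(A)],[-np.sin(A),np.cos(A)]])
def ch(p): return R2@(np.asarray(p)[:2]-C)
def wo(q): return R2.T@np.asarray(q)+C
def cloud(f):
    v,u=np.mgrid[0:384,0:512]; z=f['range_z']
    return np.stack([(u-f['cx'])/f['fx']*z,(v-f['cy'])/f['fy']*z,z],-1)@f['rotation'].T+f['xyz']
def bars(f):
    P=cloud(f)[100:].reshape(-1,3); P=P[abs(P[:,2]-.129)<.006]; q=(P[:,:2]-C)@R2.T
    for y in(.1,0,-.1):
        s=q[(abs(q[:,1]-y)<.045)&(q[:,0]<-.09)&(q[:,0]>-.27)]
        x=s[s[:,0]<np.percentile(s[:,0],3)+.011]; print(y,'bar x mid/min',np.median(x[:,0]).round(4),np.percentile(s[:,0],3).round(4),'y',np.percentile(x[:,1],[3,97]).round(4))
E
python3 - <<'E'
from h import *
for n in('side0','top0'): bars(np.load(f'pics/{n}.npz'))
s=sense(); print('tcp chest',ch(s['tcp_pos']),s['gripper_width'],ch((.649,-.408)),ch((.68,-.314)))
R=s['ee_rot']; p=s['tcp_pos']
for q in((-.27,.1),(-.165,.1),(-.13,-.1)):
    w=np.append(wo(q),.124); print(q,w,(R.T@(w-p)*1000).round(1))
print(np.degrees(np.arctan2(R[1,0],R[0,0])))
E
```

```text
0.1 bar x mid/min -0.2295 -0.2342 y [0.0674 0.1314]
0 bar x mid/min -0.1494 -0.1545 y [-0.0325  0.031 ]
-0.1 bar x mid/min -0.1494 -0.1544 y [-0.1326 -0.0685]
0.1 bar x mid/min -0.2314 -0.2343 y [0.0672 0.1315]
0 bar x mid/min -0.1513 -0.1543 y [-0.0328  0.0312]
-0.1 bar x mid/min -0.1512 -0.1543 y [-0.1324 -0.0686]
tcp chest [-0.75647488  0.69545066] 1.0026393538292449 [-0.01128142 -0.1052028 ] [-0.01234919 -0.00622877]
(-0.27, 0.1) [ 0.4705534  -0.13015058  0.124     ] [487.4 594.4 112.8]
(-0.165, 0.1) [ 0.56991015 -0.16410989  0.124     ] [592.4 594.3 112.8]
(-0.13, -0.1) [ 0.53834467 -0.36468062  0.124     ] [627.7 794.2 113.2]
-18.96255775945581
```

Emit:
{"fn": "play_rows", "kwargs": {"steps": [{"dx":27,"dy":33,"claw":0},{"dx":27,"dy":33,"claw":0},{"dx":27,"dy":33,"claw":0},{"dx":27,"dy":33,"claw":0},{"dx":27,"dy":33,"claw":0},{"dx":27,"dy":33,"claw":0},{"dx":27,"dy":33,"claw":0},{"dx":27,"dy":33,"claw":0},{"dx":27,"dy":33,"claw":0},{"dx":27,"dy":33,"claw":0},{"dx":27,"dy":33,"claw":0},{"dx":27,"dy":33,"claw":0},{"dx":27,"dy":33,"claw":0},{"dx":27,"dy":33,"claw":0},{"dx":27,"dy":33,"claw":0},{"dx":27,"dy":33,"claw":0},{"dx":27,"dy":33,"claw":0},{"dx":27,"dy":33,"claw":0}]}}

```text
invalid input at $.steps[0]: expected keys ax, ay, az, dx, dy, dz, claw
```

```bash
cat >> h.py <<'E'
def st():
    s=sense(); print(round(s['time_s'],2),'chest',ch(s['tcp_pos']).round(4),'z',s['tcp_pos'][2].round(4),'F',np.round(s['wrist_force'],1),'w',s['gripper_width'],np.round(s['ee_rot'],3).tolist()); return s
E
python3 -c "
from h import *
st()"
```

```text
0.1 chest [-0.7565  0.6955] z 0.2356 F [ 0.6 -0.1  0.9] w 1.0026393538292449 [[0.946, -0.325, -0.001], [-0.325, -0.946, -0.002], [0.0, 0.002, -1.0]]
```

Emit:
{"fn": "play_rows", "kwargs": {"steps": [{"ax":0,"ay":0,"az":0,"dx":27,"dy":33,"dz":0,"claw":0},{"ax":0,"ay":0,"az":0,"dx":27,"dy":33,"dz":0,"claw":0},{"ax":0,"ay":0,"az":0,"dx":27,"dy":33,"dz":0,"claw":0},{"ax":0,"ay":0,"az":0,"dx":27,"dy":33,"dz":0,"claw":0},{"ax":0,"ay":0,"az":0,"dx":27,"dy":33,"dz":0,"claw":0},{"ax":0,"ay":0,"az":0,"dx":27,"dy":33,"dz":0,"claw":0},{"ax":0,"ay":0,"az":0,"dx":27,"dy":33,"dz":0,"claw":0},{"ax":0,"ay":0,"az":0,"dx":27,"dy":33,"dz":0,"claw":0},{"ax":0,"ay":0,"az":0,"dx":27,"dy":33,"dz":0,"claw":0},{"ax":0,"ay":0,"az":0,"dx":27,"dy":33,"dz":0,"claw":0},{"ax":0,"ay":0,"az":0,"dx":27,"dy":33,"dz":0,"claw":0},{"ax":0,"ay":0,"az":0,"dx":27,"dy":33,"dz":0,"claw":0},{"ax":0,"ay":0,"az":0,"dx":27,"dy":33,"dz":0,"claw":0},{"ax":0,"ay":0,"az":0,"dx":27,"dy":33,"dz":0,"claw":0},{"ax":0,"ay":0,"az":0,"dx":27,"dy":33,"dz":0,"claw":0},{"ax":0,"ay":0,"az":0,"dx":27,"dy":33,"dz":0,"claw":0},{"ax":0,"ay":0,"az":0,"dx":27,"dy":33,"dz":0,"claw":0},{"ax":0,"ay":0,"az":0,"dx":27,"dy":33,"dz":0,"claw":0}]}}

```text
time_s: 1.9
tcp_pos: [0.4697, -0.1304, 0.2363]
ee_rot: [[0.946, -0.325, -0.0], [-0.325, -0.946, 0.0], [-0.0, -0.0, -1.0]]
wrist_force: [1.2, 1.2, 0.3]
gripper_width: 0.005
gripper_force: 0.0
```

```bash
python3 -c "
from h import *
st()"
```

```text
1.9 chest [-0.2707  0.0995] z 0.2363 F [1.2 1.2 0.3] w 0.004733878965059337 [[0.946, -0.325, -0.0], [-0.325, -0.946, 0.0], [-0.0, -0.0, -1.0]]
```

Emit:
{"fn": "play_rows", "kwargs": {"steps": [{"ax":0,"ay":0,"az":0,"dx":0,"dy":0,"dz":28,"claw":0},{"ax":0,"ay":0,"az":0,"dx":0,"dy":0,"dz":28,"claw":0},{"ax":0,"ay":0,"az":0,"dx":0,"dy":0,"dz":28,"claw":0},{"ax":0,"ay":0,"az":0,"dx":0,"dy":0,"dz":28,"claw":0},{"ax":0,"ay":0,"az":0,"dx":8,"dy":0,"dz":0,"claw":0},{"ax":0,"ay":0,"az":0,"dx":8,"dy":0,"dz":0,"claw":0},{"ax":0,"ay":0,"az":0,"dx":8,"dy":0,"dz":0,"claw":0},{"ax":0,"ay":0,"az":0,"dx":8,"dy":0,"dz":0,"claw":0},{"ax":0,"ay":0,"az":0,"dx":8,"dy":0,"dz":0,"claw":0},{"ax":0,"ay":0,"az":0,"dx":8,"dy":0,"dz":0,"claw":0}]}}

```text
time_s: 2.9
tcp_pos: [0.5159, -0.1443, 0.1252]
ee_rot: [[0.946, -0.325, 0.001], [-0.325, -0.946, 0.0], [0.001, -0.0, -1.0]]
wrist_force: [-2.6, 1.9, 0.8]
gripper_width: 0.004
gripper_force: 0.9
```

Emit:
{"fn": "play_rows", "kwargs": {"steps": [{"ax":0,"ay":0,"az":0,"dx":8,"dy":0,"dz":0,"claw":0},{"ax":0,"ay":0,"az":0,"dx":8,"dy":0,"dz":0,"claw":0},{"ax":0,"ay":0,"az":0,"dx":8,"dy":0,"dz":0,"claw":0},{"ax":0,"ay":0,"az":0,"dx":8,"dy":0,"dz":0,"claw":0},{"ax":0,"ay":0,"az":0,"dx":8,"dy":0,"dz":0,"claw":0},{"ax":0,"ay":0,"az":0,"dx":8,"dy":0,"dz":0,"claw":0},{"ax":0,"ay":0,"az":0,"dx":0,"dy":0,"dz":0,"claw":0}]}}

```text
time_s: 3.6
tcp_pos: [0.5621, -0.1602, 0.1245]
ee_rot: [[0.946, -0.325, 0.002], [-0.325, -0.946, -0.0], [0.002, -0.0, -1.0]]
wrist_force: [-0.2, 0.6, 0.3]
gripper_width: 0.008
gripper_force: 0.0
```

```bash
python3 -c "
from h import *
st();bars(snap('top','t1'));bars(snap('side','s1'))"
```

```text
3.6 chest [-0.1737  0.1012] z 0.1245 F [-0.2  0.6  0.3] w 0.008084766724543406 [[0.946, -0.325, 0.002], [-0.325, -0.946, -0.0], [0.002, -0.0, -1.0]]
0.1 bar x mid/min -0.1825 -0.1843 y [0.0899 0.1079]
0 bar x mid/min -0.1514 -0.1543 y [-0.0332  0.0162]
-0.1 bar x mid/min -0.1512 -0.1543 y [-0.1323 -0.0681]
0.1 bar x mid/min -0.1755 -0.1599 y [0.0897 0.0966]
0 bar x mid/min -0.1494 -0.1545 y [-0.0331  0.0309]
-0.1 bar x mid/min -0.1493 -0.1545 y [-0.1332 -0.0683]
```

View pics/t1.png

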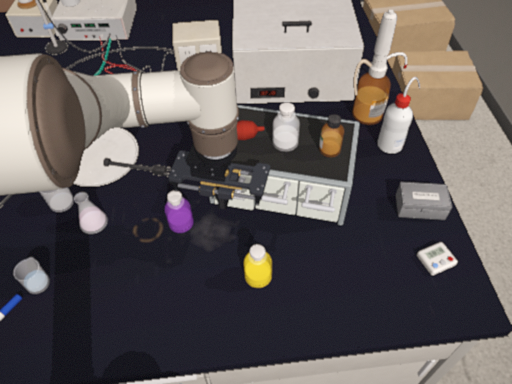

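The drawer is almost shut, with the gripper at (220,180). I'll press gently until it meets the end stop.

Emit:
{"fn": "play_rows", "kwargs": {"steps": [{"ax":0,"ay":0,"az":0,"dx":4,"dy":0,"dz":0,"claw":0},{"ax":0,"ay":0,"az":0,"dx":3,"dy":0,"dz":0,"claw":0},{"ax":0,"ay":0,"az":0,"dx":2,"dy":0,"dz":0,"claw":0},{"ax":0,"ay":0,"az":0,"dx":0,"dy":0,"dz":0,"claw":0}]}}

```text
time_s: 4.1
tcp_pos: [0.5692, -0.1627, 0.1245]
ee_rot: [[0.946, -0.325, 0.0], [-0.325, -0.946, -0.0], [0.0, 0.0, -1.0]]
wrist_force: [-0.5, 1.5, 0.6]
gripper_width: 0.006
gripper_force: 0.3
```

Emit:
{"fn": "play_rows", "kwargs": {"steps": [{"ax":0,"ay":0,"az":0,"dx":2,"dy":0,"dz":0,"claw":0},{"ax":0,"ay":0,"az":0,"dx":2,"dy":0,"dz":0,"claw":0},{"ax":0,"ay":0,"az":0,"dx":1,"dy":0,"dz":0,"claw":0},{"ax":0,"ay":0,"az":0,"dx":0,"dy":0,"dz":0,"claw":0},{"ax":0,"ay":0,"az":0,"dx":0,"dy":0,"dz":0,"claw":0}]}}

```text
time_s: 4.6
tcp_pos: [0.5699, -0.1631, 0.1244]
ee_rot: [[0.946, -0.325, -0.009], [-0.325, -0.946, 0.002], [-0.009, 0.001, -1.0]]
wrist_force: [-9.0, 7.2, 6.8]
gripper_width: 0.001
gripper_force: 5.3
```

Emit:
{"fn": "play_rows", "kwargs": {"steps": [{"ax":0,"ay":0,"az":0,"dx":-10,"dy":0,"dz":0,"claw":0},{"ax":0,"ay":0,"az":0,"dx":-20,"dy":0,"dz":0,"claw":0},{"ax":0,"ay":0,"az":0,"dx":0,"dy":0,"dz":-30,"claw":0},{"ax":0,"ay":0,"az":0,"dx":0,"dy":0,"dz":-30,"claw":0},{"ax":0,"ay":0,"az":0,"dx":0,"dy":40,"dz":0,"claw":0},{"ax":0,"ay":0,"az":0,"dx":0,"dy":40,"dz":0,"claw":0},{"ax":0,"ay":0,"az":0,"dx":22,"dy":40,"dz":0,"claw":0},{"ax":0,"ay":0,"az":0,"dx":23,"dy":40,"dz":0,"claw":0},{"ax":0,"ay":0,"az":0,"dx":22,"dy":40,"dz":0,"claw":0},{"ax":0,"ay":0,"az":0,"dx":0,"dy":0,"dz":0,"claw":0},{"ax":0,"ay":0,"az":0,"dx":0,"dy":0,"dz":0,"claw":0}]}}

```text
time_s: 5.7
tcp_pos: [0.5435, -0.3664, 0.1838]
ee_rot: [[0.945, -0.327, 0.0], [-0.327, -0.945, -0.0], [0.0, -0.0, -1.0]]
wrist_force: [-0.3, -0.7, 0.6]
gripper_width: 0.005
gripper_force: 0.0
```

```bash
python3 -c "
from h import *
st();bars(snap('top','t2'));bars(snap('side','s2'))"
```

```text
5.7 chest [-0.1245 -0.1   ] z 0.1838 F [-0.3 -0.7  0.6] w 0.004813625102245228 [[0.945, -0.327, 0.0], [-0.327, -0.945, -0.0], [0.0, -0.0, -1.0]]
0.1 bar x mid/min -0.151 -0.1541 y [0.0673 0.1311]
0 bar x mid/min -0.1513 -0.1544 y [-0.0326  0.0311]
-0.1 bar x mid/min -0.1514 -0.1544 y [-0.1324 -0.0681]
0.1 bar x mid/min -0.1052 -0.1094 y [0.1199 0.1296]Traceback (most recent call last):
  File "<string>", line 3, in <module>
    st();bars(snap('top','t2'));bars(snap('side','s2'))
                                ~~~~^^^^^^^^^^^^^^^^^^^
  File "h.py", line 19, in bars
    x=s[s[:,0]<np.percentile(s[:,0],3)+.011]; print(y,'bar x mid/min',np.median(x[:,0]).round(4),np.percentile(s[:,0],3).round(4),'y',np.percentile(x[:,1],[3,97]).round(4))
               ~~~~~~~~~~~~~^^^^^^^^^^
    return _quantile_unchecked(
        a, q, axis, out, overwrite_input, method, keepdims, weights)
    return _ureduce(a,
                    func=_quantile_ureduce_func,
    ...<5 lines>...
                    overwrite_input=overwrite_input,
                    method=method)
    r = func(a, **kwargs)
    result = _quantile(arr,
                       quantiles=q,
    ...<2 lines>...
                       out=out,
                       weights=wgt)
    slices_having_nans = np.isnan(arr[-1, ...])
                                  ~~~^^^^^^^^^
IndexError: index -1 is out of bounds for axis 0 with size 0
```

View pics/s2.png

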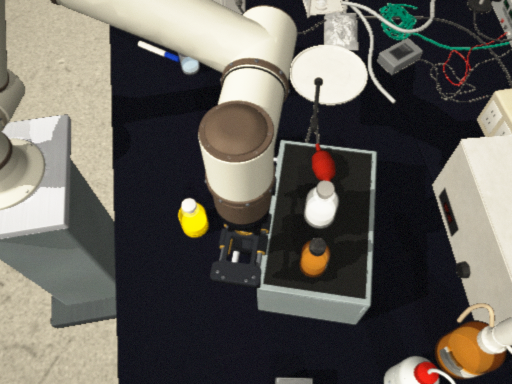

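All three drawers are shut (bars at x' ≈ -0.151), the gripper at (238,257) is above the gap behind the right handle, and the bottles are untouched. I'll lower and pull.

Emit:
{"fn": "play_rows", "kwargs": {"steps": [{"ax":0,"ay":0,"az":0,"dx":0,"dy":0,"dz":20,"claw":0},{"ax":0,"ay":0,"az":0,"dx":0,"dy":0,"dz":20,"claw":0},{"ax":0,"ay":0,"az":0,"dx":0,"dy":0,"dz":18,"claw":0},{"ax":0,"ay":0,"az":0,"dx":-6,"dy":0,"dz":0,"claw":0},{"ax":0,"ay":0,"az":0,"dx":-6,"dy":0,"dz":0,"claw":0},{"ax":0,"ay":0,"az":0,"dx":-6,"dy":0,"dz":0,"claw":0},{"ax":0,"ay":0,"az":0,"dx":-6,"dy":0,"dz":0,"claw":0}]}}

```text
time_s: 6.5
tcp_pos: [0.5217, -0.3573, 0.1282]
ee_rot: [[0.946, -0.324, 0.003], [-0.324, -0.946, -0.001], [0.004, 0.0, -1.0]]
wrist_force: [1.6, 0.7, 0.1]
gripper_width: 0.004
gripper_force: 0.9
```

Emit:
{"fn": "play_rows", "kwargs": {"steps": [{"ax":0,"ay":0,"az":0,"dx":-7,"dy":0,"dz":0,"claw":0},{"ax":0,"ay":0,"az":0,"dx":-7,"dy":0,"dz":0,"claw":0},{"ax":0,"ay":0,"az":0,"dx":-7,"dy":0,"dz":0,"claw":0},{"ax":0,"ay":0,"az":0,"dx":-7,"dy":0,"dz":0,"claw":0},{"ax":0,"ay":0,"az":0,"dx":-7,"dy":0,"dz":0,"claw":0},{"ax":0,"ay":0,"az":0,"dx":-7,"dy":0,"dz":0,"claw":0},{"ax":0,"ay":0,"az":0,"dx":-7,"dy":0,"dz":0,"claw":0},{"ax":0,"ay":0,"az":0,"dx":-7,"dy":0,"dz":0,"claw":0},{"ax":0,"ay":0,"az":0,"dx":-7,"dy":0,"dz":0,"claw":0},{"ax":0,"ay":0,"az":0,"dx":-7,"dy":0,"dz":0,"claw":0},{"ax":0,"ay":0,"az":0,"dx":-5,"dy":0,"dz":0,"claw":0},{"ax":0,"ay":0,"az":0,"dx":-3,"dy":0,"dz":0,"claw":0},{"ax":0,"ay":0,"az":0,"dx":0,"dy":0,"dz":0,"claw":0}]}}

```text
time_s: 7.8
tcp_pos: [0.4463, -0.3318, 0.1263]
ee_rot: [[0.946, -0.325, -0.002], [-0.325, -0.946, 0.001], [-0.002, -0.0, -1.0]]
wrist_force: [0.8, 0.3, -0.3]
gripper_width: 0.004
gripper_force: 0.0
```

```bash
python3 -c "
from h import *
st()"
```

```text
7.8 chest [-0.2277 -0.0987] z 0.1263 F [ 0.8  0.3 -0.3] w 0.004275816214887782 [[0.946, -0.325, -0.002], [-0.325, -0.946, 0.001], [-0.002, -0.0, -1.0]]
```

Emit:
{"fn": "play_rows", "kwargs": {"steps": [{"ax":0,"ay":0,"az":0,"dx":-3,"dy":0,"dz":0,"claw":0},{"ax":0,"ay":0,"az":0,"dx":-3,"dy":0,"dz":0,"claw":0},{"ax":0,"ay":0,"az":0,"dx":-2,"dy":0,"dz":0,"claw":0},{"ax":0,"ay":0,"az":0,"dx":0,"dy":0,"dz":0,"claw":0},{"ax":0,"ay":0,"az":0,"dx":0,"dy":0,"dz":0,"claw":0}]}}

```text
time_s: 8.3
tcp_pos: [0.4414, -0.3301, 0.1265]
ee_rot: [[0.946, -0.325, 0.004], [-0.325, -0.946, -0.001], [0.004, -0.0, -1.0]]
wrist_force: [5.8, -2.6, -3.3]
gripper_width: 0.004
gripper_force: 2.7
```

At the end stop. I'll release the contact, lift clear and look.

Emit:
{"fn": "play_rows", "kwargs": {"steps": [{"ax":0,"ay":0,"az":0,"dx":6,"dy":0,"dz":0,"claw":0},{"ax":0,"ay":0,"az":0,"dx":6,"dy":0,"dz":0,"claw":0},{"ax":0,"ay":0,"az":0,"dx":0,"dy":0,"dz":0,"claw":0},{"ax":0,"ay":0,"az":0,"dx":0,"dy":0,"dz":-15,"claw":0},{"ax":0,"ay":0,"az":0,"dx":0,"dy":0,"dz":-30,"claw":0},{"ax":0,"ay":0,"az":0,"dx":0,"dy":0,"dz":-30,"claw":0},{"ax":0,"ay":0,"az":0,"dx":0,"dy":0,"dz":-30,"claw":0},{"ax":0,"ay":0,"az":0,"dx":0,"dy":-30,"dz":0,"claw":0},{"ax":0,"ay":0,"az":0,"dx":0,"dy":-40,"dz":0,"claw":0},{"ax":0,"ay":0,"az":0,"dx":0,"dy":-40,"dz":0,"claw":0},{"ax":0,"ay":0,"az":0,"dx":0,"dy":-40,"dz":0,"claw":0},{"ax":0,"ay":0,"az":0,"dx":0,"dy":-40,"dz":0,"claw":0},{"ax":0,"ay":0,"az":0,"dx":0,"dy":-40,"dz":0,"claw":0},{"ax":0,"ay":0,"az":0,"dx":0,"dy":0,"dz":0,"claw":0},{"ax":0,"ay":0,"az":0,"dx":0,"dy":0,"dz":0,"claw":0}]}}

```text
time_s: 9.8
tcp_pos: [0.5255, -0.1152, 0.2313]
ee_rot: [[0.946, -0.323, -0.001], [-0.323, -0.946, -0.0], [-0.001, 0.0, -1.0]]
wrist_force: [-1.0, -0.9, -0.1]
gripper_width: 0.003
gripper_force: 0.0
```

Run:
```python
from h import *
st()
c=snap('side','s3')
try: bars(c)
except Exception as e: print(e)
bars(snap('top','t3'))
```

```text
9.8 chest [-0.2228  0.1319] z 0.2313 F [-1.  -0.9 -0.1] w 0.0032302233672066552 [[0.946, -0.323, -0.001], [-0.323, -0.946, -0.0], [-0.001, 0.0, -1.0]]
0.1 bar x mid/min -0.1494 -0.1546 y [0.0667 0.1312]
0 bar x mid/min -0.1495 -0.1545 y [-0.0334  0.0309]
-0.1 bar x mid/min -0.2486 -0.2538 y [-0.1326 -0.069 ]
0.1 bar x mid/min -0.1509 -0.154 y [0.0674 0.1311]
0 bar x mid/min -0.1513 -0.1541 y [-0.0328  0.0309]
-0.1 bar x mid/min -0.251 -0.2542 y [-0.1317 -0.0678]
```

View pics/t3.png

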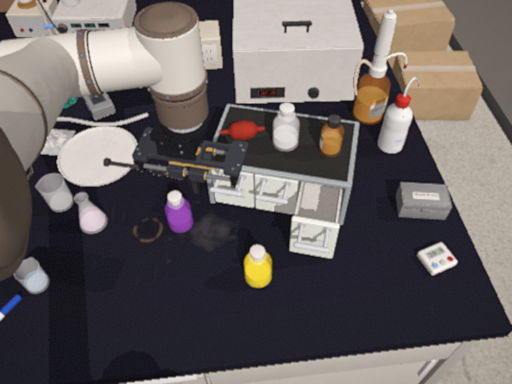

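The right drawer is out 100 mm (315,237), and the left and middle ones are shut. Both bottles stand unmoved at (331,137) and (286,128), and the arm is clear.

```bash
python3 -c "
from station import *
print(finish_job())"
```

```text
the job is handed in; nothing more can be done
None
```

The left drawer is fully shut and the right drawer, under the brown bottle, is out its full 100 mm; the middle drawer is shut, both bottles stand where they were, and the job is handed in (no verdict was returned).

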